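# Press two glued laminate samples under one bridged weight

## Task

The laminate on the two samples has just been glued: put the thick brown block on the thin green sample and the thin pale block on the thick white sample, each centred and with its long side along the sample's long side, so that their tops are level. Then bridge both blocks with the pale batten, centred along the pressing board, and stand the block plane on its sole on the middle of the batten as the weight, midway between the two samples and pointing along the batten. Leave the wax tin, the tape measure and the glue brush where they are.

Things in the scene. Friction and masses are not known exactly. Their poses are not given: they have to be found in the camera images.
- press_board: Fixed grey pressing board, 280 x 120 x 12 mm, with a thin white line across its middle. Origin: centre of its underside; y along its 280 mm length, x across, z up. The two samples are stuck to its top, one at each end, centres 90 mm either side of the board's middle (either may be at either end).
- thin_sample: Fixed thin plywood chip with a green top, 105 x 75 mm, 14 mm high, on the pressing board. Origin: centre of its underside (12 mm above the worktop); x along its 105 mm side (across the board), y along its 75 mm side, z up.
- thick_sample: Fixed thick plywood chip with a white top, 105 x 75 mm, 24 mm high, on the pressing board. Origin: centre of its underside (12 mm above the worktop); x along its 105 mm side (across the board), y along its 75 mm side, z up.
- thin_block: Loose thin pale wooden block, 62 x 95 x 20 mm (x, y, z), about 0.08 kg, lying flat. Origin: centre of its underside; y along its length. Grip across its 62 mm width. Belongs on the thick white sample.
- thick_block: Loose thick brown wooden block, 48 x 75 x 30 mm (x, y, z), about 0.07 kg, lying flat. Origin: centre of its underside; y along its length. Grip across its 48 mm width. Belongs on the thin green sample.
- batten: Loose long pale wooden batten, 45 x 400 x 24 mm (x, y, z), about 0.28 kg, lying flat. Origin: centre of its underside, below its centre of mass; y along its length. Grip across its 45 mm width at the middle. Mind the two fixed clamp bars over the worktop, running straight away from the robot at y = -0.18 m and +0.47 m: 25 mm wide, 130 to 185 mm above the worktop.
- plane: Loose metal block plane, 50 x 158 x 49 mm (x, y, z), about 0.7 kg, standing on its flat sole, upright sides 36 mm high and 50 mm apart. Origin: centre of its sole; y along its length (brass knob toward -y). Grip across its 50 mm width at the middle.
- wax_tin: Loose round tin with a green lid, 86 mm across, 30 mm high; origin at the centre of its underside. A bystander: leave it alone.
- tape: Loose yellow pocket tape measure, 36 x 99 x 66 mm (x, y, z); origin at the underside. A bystander: leave it alone.
- brush: Loose flat glue brush, 36 x 203 x 12 mm (x, y, z), y along its length; origin at the underside. A bystander: leave it alone.
Things that resemble listed ones, but are neither listed nor needed, are in the scene too. Leave any pink or turquoise look-alike of the thick_block alone.

How it is judged:
On the way, in this order (a step that is already met when the one before it is completed fails the run):
1. the thick block lies on the thin sample and the thin block on the thick sample, both released (horizontal distance between thick_block and thin_sample below 0.012 m and angle between the y axis of thick_block and the x axis of thin_sample, either way round below 0.15 rad and z of thick_block in the frame of thin_sample between 0.01 and 0.018 m and angle between each of thick_block, thin_block's own z axis and vertical below 0.04 rad and horizontal distance between thin_block and thick_sample below 0.012 m and angle between the y axis of thin_block and the x axis of thick_sample, either way round below 0.15 rad and z of thin_block in the frame of thick_sample between 0.02 and 0.028 m and contact force between the fingers and thin_block below 0.05 N and contact force between the fingers and thick_block below 0.05 N), for 0.2 s.
2. the batten bridges both blocks and is released (horizontal distance between thick_block and thin_sample below 0.012 m and angle between the y axis of thick_block and the x axis of thin_sample, either way round below 0.15 rad and z of thick_block in the frame of thin_sample between 0.01 and 0.018 m and angle between each of thick_block, thin_block's own z axis and vertical below 0.04 rad and horizontal distance between thin_block and thick_sample below 0.012 m and angle between the y axis of thin_block and the x axis of thick_sample, either way round below 0.15 rad and z of thin_block in the frame of thick_sample between 0.02 and 0.028 m and horizontal distance between batten and press_board below 0.015 m and angle between the y axis of batten and the y axis of press_board, either way round below 0.1 rad and z of batten in the frame of press_board between 0.052 and 0.06 m and angle between batten's own z axis and vertical below 0.03 rad and contact force between batten and thin_block above 0.1 N and contact force between batten and thick_block above 0.1 N and contact force between the fingers and batten below 0.05 N), for 0.2 s.
At the end, for the whole second after the job is handed in: Thick block flat on thin sample, thin block on thick: centred to 12 mm, long sides within 0.15 rad. Batten level on both blocks, middle within 15 mm of the board's, within 0.1 rad of its length. Plane on its sole on the batten, within 15 mm of the board's middle and 0.15 rad. All at rest (horizontal distance between thick_block and thin_sample below 0.012 m and angle between the y axis of thick_block and the x axis of thin_sample, either way round below 0.15 rad and z of thick_block in the frame of thin_sample between 0.01 and 0.018 m and angle between each of thick_block, thin_block, plane's own z axis and vertical below 0.04 rad and horizontal distance between thin_block and thick_sample below 0.012 m and angle between the y axis of thin_block and the x axis of thick_sample, either way round below 0.15 rad and z of thin_block in the frame of thick_sample between 0.02 and 0.028 m and horizontal distance between each of batten, plane and press_board below 0.015 m and angle between the y axis of batten and the y axis of press_board, either way round below 0.1 rad and z of batten in the frame of press_board between 0.052 and 0.06 m and angle between batten's own z axis and vertical below 0.03 rad and contact force between batten and thin_block above 0.1 N and contact force between batten and thick_block above 0.1 N and angle between the y axis of plane and the y axis of batten, either way round below 0.15 rad and z of plane in the frame of batten between 0.02 and 0.028 m and linear speed of each of thin_block, thick_block, batten, plane below 0.01 m/s and angular speed of each of thin_block, thick_block, batten, plane below 0.05 rad/s); the robot touches nothing.
It fails at once if the wax tin is disturbed (moved more than 30 mm) (distance of wax_tin from where it was at the start of the episode above 0.03 m).
It fails at once if the tape measure is disturbed (moved more than 30 mm) (distance of tape from where it was at the start of the episode above 0.03 m).
It fails at once if the glue brush is disturbed (moved more than 30 mm) (distance of brush from where it was at the start of the episode above 0.03 m).
It also fails if it takes over 115 s, if anything falls off the work surface, if the arm or the gripper's body presses on something with over 40 N, if the wrist force passes 120 N, or if a joint passes its speed limit or range.

## Robot

A 6-joint arm with a two-finger parallel gripper is mounted at the origin on a cart in front of the work surface, level with it; the furniture and walls round the work are solid. World frame = base frame: x ahead of the robot, y to its left, z up, the work surface at z = 0. Lengths are in m, angles in rad, forces in N, time in s.
With the tool pointing down it reaches from about 0.375 to 0.925 m from the base axis. Payload 5.7 kg.
Tool frame: the origin (TCP) lies midway between the tips of the shut fingers; the grasp point (between the pads) lies 19 mm behind it; z points along the fingers, y is the line along which they close (so a half turn about z gives the same grasp; the last joint's range is limited). The gripper opens to 85 mm and grips with 20 to 120 N. Pads are 22 mm wide; open, the fingers measure 114 mm over their backs; the gripper's body (76 mm by 85 mm) begins 54 mm behind the grasp point. The pads swing forward as they close: fully open they stand 13 mm farther back than shut.
Start: joints at [1.219, 0.359, 1.51, -0, 1.272, -0.115], TCP at [0.141, 0.583, 0.231] pointing down, gripper open.
Joint ranges: [-2.97, 2.97], [-1.01, 2.36], [0.21, 2.38], [-0.96, 4.11], [0.2, 2.71], [-2.98, 2.98]. Speed limits (rad/s): [2.39, 2.39, 3.14, 3.14, 3.14, 3.14].

## Interface

Orientations are given as a unit quaternion [w, x, y, z].
In Python, from cell import bot gives the robot as it stands. Calls block until the motion is done:
- bot.reach(position, orientation): joint-space move of the TCP to a pose.
- bot.movel(position, orientation=None, v=0.15): straight line of the TCP; orientation=None keeps the orientation; v is the mean speed in m/s.
- bot.move_joints(angles): joint-space move.
- bot.open() and bot.gripper_close(grasp_force=None): open the fingers fully, or close them until they stop; grasp_force is the grip in N (None keeps the last).
- bot.sleep(seconds).
- bot.solve_ik(position, orientation): joint angles nearest the present ones, or None.
- bot.get_image(name): name is "scene" or "top" or "wrist"; returns the picture (400x640x3 uint8, red, green, blue); there is no depth.
- bot.camera_info(name): a dict with "mtx" (3x3 intrinsics, pixels), "R" (3x3) and "t" (3): a world point X has camera coordinates R X + t. Camera axes: x right, y down, z forward; pixel columns grow to the right and rows downward; lengths in m; the calibration is good to about 2 mm. The wrist camera is an equidistant fisheye: a pixel r from the principal point sees the ray r / f radians off the axis. A picture is of the moment at which its call begins: read the wrist's pose just before it. camera_info takes no time and is no camera call; for the wrist camera it gives the pose at the moment of the call.
A pose or a line that the arm cannot do raises bot.PlanningError and nothing moves.
- bot.sign_off(): hands the job in; it is judged then, once.
Readings, each from a call of its own:
- bot.current_clock(): time.
- bot.current_joints(): joint angles.
- bot.current_dq(): joint speeds.
- bot.current_tau(): joint torques, N m.
- bot.current_tool_pos(): TCP position.
- bot.current_orientation(): TCP orientation.
- bot.current_force(): force on the tool from outside, world axes, zero at the start.
- bot.current_wrist_torque(): the same for the moment, N m.
- bot.current_gripper_width(): opening from 0.0 (shut) to 1.0 (fully open).
- bot.current_gripper_force(): force on a finger pad.
Only numpy, scipy, OpenCV 4.12 (cv2) and the standard library are available. Lean on these libraries where they do the work, as an engineer would, in place of code of your own. Each camera call takes 0.05 s, during which the arm holds its last target. There are 200 camera calls.

## Working session

There is one attempt and no reset: what is moved stays moved. The work goes in short steps, each a Python script; the robot and the scene stay as the last script left them, time stands still between calls to the robot, and variables do not carry over. Pictures are saved under pics/ and viewed, at most 14 in all, crops included, and the job is handed in when it is done.

```bash
ls; mkdir -p pics
python3 - <<'E'
from cell import bot
import cv2, numpy as np
for n in ["scene","top","wrist"]:
    im=bot.get_image(n); cv2.imwrite(f"pics/{n}0.png",im[:,:,::-1])
    c=bot.camera_info(n); print(n,np.round(c["mtx"],1).tolist(),np.round(c["R"],3).tolist(),np.round(c["t"],3).tolist())
print(bot.current_clock(), bot.current_orientation())
E
```

```text
pics
scene [[469.4, 0.0, 321.5], [0.0, 469.4, 205.4], [0.0, 0.0, 1.0]] [[0.749, -0.663, -0.01], [-0.287, -0.31, -0.906], [0.597, 0.682, -0.422]] [-0.371, 0.247, 1.284]
top [[479.7, 0.0, 315.8], [0.0, 479.7, 202.5], [0.0, 0.0, 1.0]] [[0.016, -1.0, 0.013], [-0.985, -0.018, -0.174], [0.175, -0.01, -0.985]] [0.089, 0.629, 1.652]
wrist [[309.7, 0.0, 320.7], [0.0, 309.7, 200.4], [0.0, 0.0, 1.0]] [[0.235, 0.972, -0.002], [0.922, -0.222, 0.318], [0.309, -0.076, -0.948]] [-0.6, -0.042, 0.38]
0.15 [-1.72106824e-04  1.18110547e-01  9.93000174e-01 -7.23805270e-04]
```

View pics/top0.png

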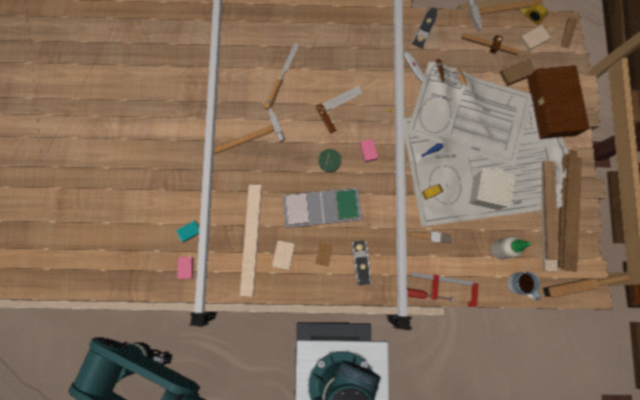

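View pics/scene0.png

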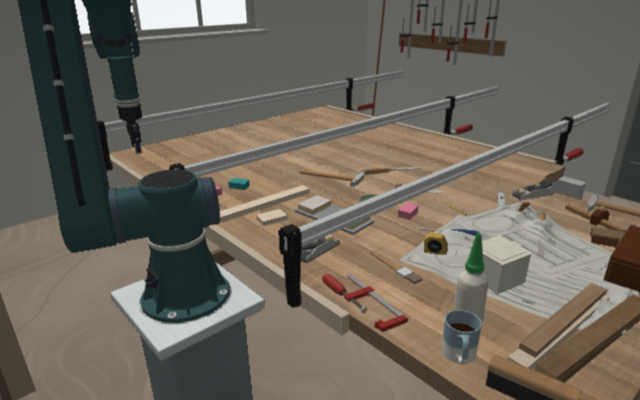

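The top view shows the board at about (322,207), with the white sample on its left at (297,208) and the green one on its right at (347,204). The batten is at (251,240), the thin block at (284,255), the brown block at (324,253), the plane at (361,262) and the wax tin at (329,160). The bars are at columns ~205 and ~400. The scene view is only an overview.

```bash
cat > h.py <<'E'
from cell import bot
import cv2, numpy as np
def rays(c,uv,fish=False):
    K=c["mtx"]; uv=np.atleast_2d(np.asarray(uv,float))
    p=(uv-K[:2,2])/[K[0,0],K[1,1]]
    if fish:
        th=np.linalg.norm(p,axis=1,keepdims=True)+1e-12
        d=np.hstack([p/th*np.sin(th),np.cos(th)])
    else: d=np.hstack([p,np.ones((len(p),1))])
    R=np.array(c["R"]); return -R.T@np.array(c["t"]), d@R
def cast(c,uv,z,fish=False):
    o,d=rays(c,uv,fish); return o+d*((z-o[2])/d[:,2])[:,None]
def project(c,X,fish=False):
    K=c["mtx"]; q=np.atleast_2d(X)@np.array(c["R"]).T+c["t"]
    if fish:
        r=np.linalg.norm(q[:,:2],axis=1,keepdims=True)+1e-12
        p=q[:,:2]/r*np.arctan2(r,q[:,2:])
    else: p=q[:,:2]/q[:,2:]
    return p*[K[0,0],K[1,1]]+K[:2,2]
def rect(P):
    """centre, long side, short side, direction of the long side (world angle) of points on a plane"""
    (cx,cy),(w,h),a=cv2.minAreaRect((P[:,:2]*1000).astype(np.float32))
    a=np.deg2rad(a)
    if h>w: w,h,a=h,w,a+np.pi/2
    return np.array([cx,cy])/1000,w/1000,h/1000,(a+np.pi/2)%np.pi-np.pi/2
def rectify(c,im,z,x0,x1,y0,y1,mm=1.0,fish=False):
    """orthophoto of plane z: row 0 = x1 (far), col 0 = y1 (left)"""
    xs=np.arange(x1,x0,-mm/1000); ys=np.arange(y1,y0,-mm/1000)
    Y,X=np.meshgrid(ys,xs); P=np.c_[X.ravel(),Y.ravel(),np.full(X.size,z)]
    uv=project(c,P,fish).astype(np.float32).reshape(X.shape+(2,))
    return cv2.remap(im,uv[...,0],uv[...,1],cv2.INTER_LINEAR)
def down(yaw):
    """tool down, closing line (tool y) at world angle yaw"""
    from scipy.spatial.transform import Rotation as S
    y=np.array([np.cos(yaw),np.sin(yaw),0]); z=np.array([0,0,-1.]); x=np.cross(y,z)
    q=S.from_matrix(np.c_[x,y,z]).as_quat(); return q[[3,0,1,2]]
E
python3 - <<'E'
from h import *
c=bot.camera_info("top"); im=cv2.imread("pics/top0.png")
K=im[140:300,225:380]; hsv=cv2.cvtColor(im,cv2.COLOR_BGR2HSV)
for n,(u,v),z in [("white",(297,208),.036),("grey",(318,208),.012),("green",(347,204),.026),("batten",(251,240),.024),("thin",(284,255),.02),("thick",(324,253),.03),("plane",(361,262),.036),("tin",(329,160),.03),("tape",(433,191),.066),("brush",(441,238),.012),("wood",(270,225),0),("wood2",(305,260),0)]:
    print(n,hsv[v,u],np.round(cast(c,[[u,v]],z)[0],3))
cv2.imwrite("pics/crop1.png",cv2.resize(im[145:295,228:388],None,fx=5,fy=4.0*5/4*0.8,interpolation=cv2.INTER_CUBIC))
E
```

```text
white [  8  27 177] [0.609 0.167 0.036]
grey [140   6 122] [0.614 0.092 0.012]
green [ 75 121  95] [ 0.629 -0.013  0.026]
batten [ 15  64 204] [0.492 0.329 0.024]
thin [ 15  62 193] [0.441 0.21  0.02 ]
thick [ 15 128 129] [0.45  0.068 0.03 ]
plane [150   9  59] [ 0.42  -0.063  0.036]
tin [63 65 78] [0.791 0.054 0.03 ]
tape [ 22 208 159] [ 0.674 -0.316  0.066]
brush [ 14  38 113] [ 0.513 -0.355  0.012]
wood [ 16  95 161] [0.551 0.265 0.   ]
wood2 [ 15 116 154] [0.426 0.135 0.   ]
```

View pics/crop1.png

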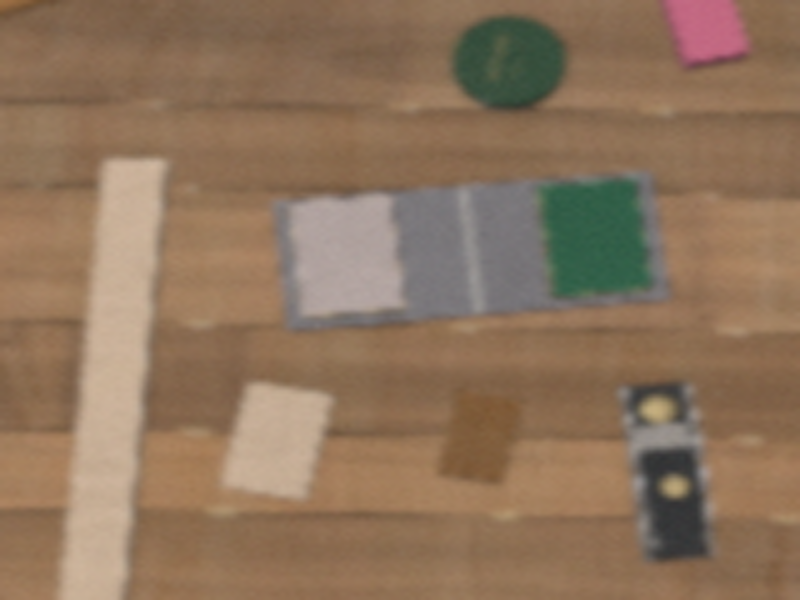

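The crop shows clean, separable shapes: white (345,250), grey with white line (470,245), green (595,238), batten, thin block (277,440), brown block (480,435), plane (665,470). Knobs are at (658,408) and (675,485). I'll measure these with masks and take close wrist looks at the board and the blocks.

```bash
cat >> h.py <<'E'
T={ "white":((0,0,150),(179,45,255),.036),"green":((65,90,50),(90,255,160),.026),"pale":((8,40,175),(25,80,255),.022),"brown":((8,118,60),(20,255,142),.03)}
def measure(c,im,approx,lo,hi,z,fish=False,half=(.09,.09),mm=1.0,debug=None):
    x,y=approx; o=rectify(c,im,z,x-half[0],x+half[0],y-half[1],y+half[1],mm,fish)
    if debug: cv2.imwrite(debug,o)
    m=cv2.inRange(cv2.cvtColor(o,cv2.COLOR_BGR2HSV),lo,hi)
    m=cv2.morphologyEx(cv2.morphologyEx(m,cv2.MORPH_OPEN,np.ones((7,7))),cv2.MORPH_CLOSE,np.ones((7,7)))
    cs,_=cv2.findContours(m,cv2.RETR_EXTERNAL,cv2.CHAIN_APPROX_NONE)
    if not cs: return None
    k=max(cs,key=cv2.contourArea)[:,0,:]
    P=np.c_[x+half[0]-k[:,1]*mm/1000,y+half[1]-k[:,0]*mm/1000]
    return rect(P)
E
python3 - <<'E'
from h import *
c=bot.camera_info("top"); im=cv2.imread("pics/top0.png")
for n,a,t,z,h in [("white",(.61,.165),"white",.036,(.08,.06)),("green",(.63,-.013),"green",.026,(.08,.06)),("batten",(.492,.329),"pale",.024,(.25,.08)),("thin",(.441,.21),"pale",.02,(.08,.07)),("thick",(.45,.068),"brown",.03,(.06,.06))]:
    r=measure(c,im,a,T[t][0],T[t][1],z,half=h,debug=f"pics/o_{n}.png"); print(n,None if r is None else [np.round(x,4) for x in r])
# wrist looks
for i,(x,y) in enumerate([(.50,.09),(.50,.0)]):
    bot.reach([x-.0,y,.30],down(np.pi/2)); 
    cw=bot.camera_info("wrist"); w=bot.get_image("wrist")
    np.savez(f"w{i}.npz",**cw); cv2.imwrite(f"pics/w{i}.png",w[:,:,::-1])
    print(bot.current_clock(),np.round(bot.current_joints(),2),np.round(bot.current_tool_pos(),3))
E
```

```text
white [array([0.6084, 0.1685]), np.float64(0.1064), np.float64(0.0767), np.float64(0.1376)]
green [array([ 0.6295, -0.0116]), np.float64(0.0958), np.float64(0.0648), np.float64(0.1326)]
batten [array([0.496 , 0.3326]), np.float64(0.3997), np.float64(0.0449), np.float64(-0.037)]
thin [array([0.442 , 0.2151]), np.float64(0.0948), np.float64(0.0616), np.float64(-0.1747)]
thick [array([0.4486, 0.0689]), np.float64(0.0797), np.float64(0.0506), np.float64(-0.1651)]
2.4 [ 0.04  0.17  1.61  0.    1.37 -1.53] [0.5   0.091 0.3  ]
2.9 [-0.14  0.15  1.62  0.    1.37 -1.71] [0.5 0.  0.3]
```

View pics/w0.png

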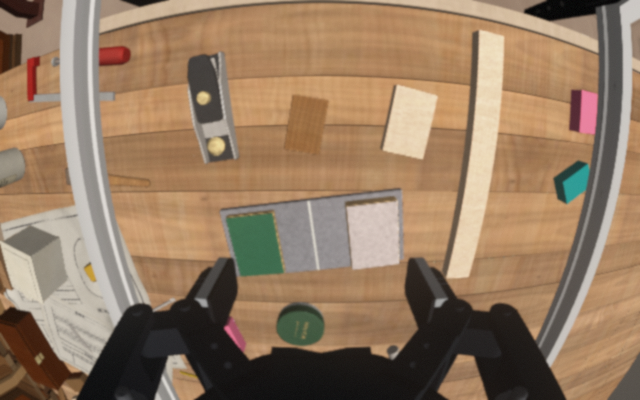

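The wrist view shows the board from (222,210) to (402,195), with green at (257,243) and white at (373,235). The plane is at (212,108), its knob at (216,147) being far from the robot; the brown block at (306,125), the thin block at (410,122) and the batten at (478,150) are all clear. Next I measure from this view and compare with the top camera.

Run:
```python
from h import *
c=dict(np.load("w0.npz")); im=cv2.imread("pics/w0.png")
hs=cv2.cvtColor(im,cv2.COLOR_BGR2HSV)
for p in [(373,235),(257,243),(306,125),(410,122),(485,100),(300,170),(203,75),(230,150)]: print(p,hs[p[1],p[0]],end=' ')
print()
for n,a,t,z,h in [("white",(.608,.168),((0,0,150),(179,50,255)),.036,(.08,.06)),("green",(.63,-.012),((60,90,30),(90,255,160)),.026,(.08,.06)),("batten",(.496,.332),((8,30,190),(28,85,255)),.024,(.25,.07)),("thin",(.442,.215),((8,30,190),(28,85,255)),.02,(.07,.065)),("thick",(.449,.069),((5,118,60),(20,255,142)),.03,(.055,.055))]:
    r=measure(c,im,a,t[0],t[1],z,True,half=h,debug=f"pics/ow_{n}.png"); print(n,None if r is None else [np.round(x,4) for x in r])
# plane: ortho at side-top height from wrist and top
o1=rectify(c,im,.036,.32,.52,-.15,.03,.5,True); o2=rectify(bot.camera_info("top"),cv2.imread("pics/top0.png"),.036,.32,.52,-.15,.03,.5)
cv2.imwrite("pics/plane.png",np.hstack([o1,o2]))
```

```text
(373, 235) [ 10  28 209] (257, 243) [ 71 106 108] (306, 125) [ 15 145 155] (410, 122) [ 18  60 230] (485, 100) [ 18  53 236] (300, 170) [ 14 119 178] (203, 75) [17 33 69] (230, 150) [15 37 83] 
white [array([0.6053, 0.1605]), np.float64(0.1148), np.float64(0.1014), np.float64(0.1206)]
green [array([ 0.6324, -0.0094]), np.float64(0.0972), np.float64(0.0676), np.float64(0.1244)]
batten [array([0.4995, 0.3331]), np.float64(0.3995), np.float64(0.0447), np.float64(-0.0373)]
thin [array([0.4461, 0.2157]), np.float64(0.0951), np.float64(0.0615), np.float64(-0.1822)]
thick None
```

View pics/plane.png

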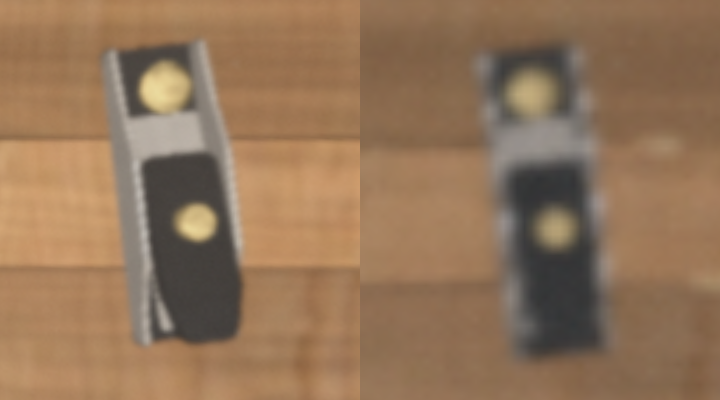

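The two cameras agree to about 4 mm with sizes as given (95x62, 400x45). I fix the two masks, then pick and place the brown block.

```bash
cat >> h.py <<'E'
def pick(xy,yaw,z,force,up=.16):
    q=down(yaw); bot.reach([*xy,up],q); bot.open(); bot.movel([*xy,z+.04],q,v=.3); bot.movel([*xy,z],q,v=.08)
    bot.gripper_close(force); print("pick width",bot.current_gripper_width(),"force",bot.current_gripper_force(),"Fz",np.round(bot.current_force(),1))
    bot.movel([*xy,up],q,v=.25); print("lifted width",bot.current_gripper_width(),"t",bot.current_clock())
def place(xy,yaw,z,up=.16):
    q=down(yaw); bot.reach([*xy,up],q); bot.movel([*xy,z+.02],q,v=.25); bot.movel([*xy,z],q,v=.04)
    print("placing F",np.round(bot.current_force(),1),np.round(bot.current_tool_pos(),4)); bot.open(); bot.sleep(.2)
    bot.movel([*xy,up],q,v=.25); print("t",bot.current_clock())
E
python3 - <<'E'
from h import *
c=dict(np.load("w0.npz")); im=cv2.imread("pics/w0.png")
w=measure(c,im,(.608,.168),(0,0,190),(179,45,255),.036,True,half=(.08,.06))
g=measure(c,im,(.63,-.012),(60,90,30),(90,255,160),.026,True,half=(.08,.06))
k=measure(c,im,(.452,.070),(5,131,60),(20,255,168),.03,True,half=(.055,.055))
for r in (w,g,k): print([np.round(x,4) for x in r])
d=w[0]-g[0]; print("dist",np.hypot(*d),"ang",np.arctan2(-d[0],d[1]),"mid",(w[0]+g[0])/2)
E
```

```text
[array([0.6106, 0.1696]), np.float64(0.1016), np.float64(0.0724), np.float64(0.1244)]
[array([ 0.6324, -0.0094]), np.float64(0.0972), np.float64(0.0676), np.float64(0.1244)]
[array([0.4516, 0.071 ]), np.float64(0.0748), np.float64(0.0482), np.float64(-0.1651)]
dist 0.18028535135774762 ang 0.12125792693067741 mid [0.62151923 0.08009617]
```

The sample spacing is 180.3 mm (expected 180), and the brown block measures 74.8 x 48.2.

Run:
```python
from h import *
H=np.pi/2
pick((.4516,.071),-.165+H,.004,40)
place((.6324,-.0094),.122+H,.004+.026+.001)
```

```text
pick width 0.5524305879165561 force 40.904815793037415 Fz [-0.1 -0.3  5.7]
lifted width 0.5555650849441398 t 6.2167
placing F [ 0.1 -0.4 -1.6] [ 0.6323 -0.0094  0.0307]
t 9.5917
```

Run:
```python
from h import *
H=np.pi/2
pick((.4461,.2157),-.182+H,-.001,40)
place((.6106,.1696),.122+H,-.001+.036+.001)
bot.reach([.5,.09,.30],down(H))
cw=bot.camera_info("wrist"); w=bot.get_image("wrist")
np.savez("w2.npz",**cw); cv2.imwrite("pics/w2.png",w[:,:,::-1])
im=w[:,:,::-1].copy()
for n,a,lo,hi,z in [("thin",(.61,.17),(8,48,190),(28,90,255),.056),("thick",(.632,-.009),(5,100,60),(22,255,190),.056)]:
    print(n,[np.round(x,4) for x in measure(cw,im,a,lo,hi,z,True,half=(.07,.055),debug=f"pics/p_{n}.png")])
print(bot.current_clock())
```

```text
pick width 0.7158523613574195 force 43.150023221969604 Fz [-0.3 -0.1  5.9]
lifted width 0.7169942850478148 t 13.275
placing F [-0.   0.2  0.3] [0.6104 0.1695 0.0359]
t 16.4333
thin [array([0.6099, 0.1699]), np.float64(0.0951), np.float64(0.0626), np.float64(0.1244)]
thick [array([0.6425, 0.003 ]), np.float64(0.119), np.float64(0.086), np.float64(0.0)]
17.2833
```

View pics/w2.png

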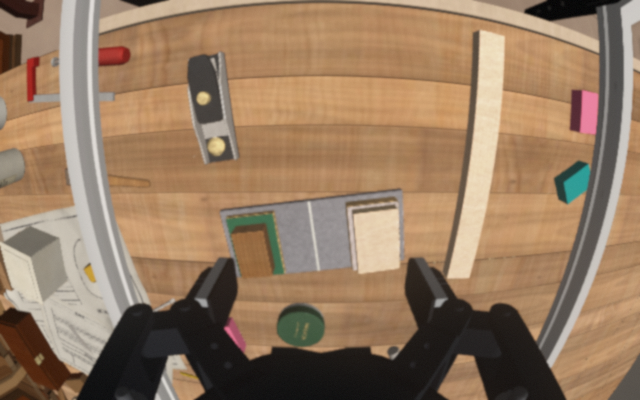

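Both blocks sit on their samples, thin at (375,240) and brown at (253,250), but the brown mask caught wood. I re-measure it with the tight mask.

Run:
```python
from h import *
c=dict(np.load("w2.npz")); im=cv2.imread("pics/w2.png")
print(measure(c,im,(.632,-.009),(5,131,60),(20,255,172),.056,True,half=(.045,.033),debug="pics/p_thick.png"))
t=bot.camera_info("top"); it=bot.get_image("top")[:,:,::-1].copy(); cv2.imwrite("pics/top2.png",it)
print(measure(t,it,(.629,-.011),(5,110,60),(20,255,150),.056,half=(.045,.033),debug="pics/p_thick2.png"))
cv2.imwrite("pics/pp.png",cv2.resize(np.hstack([cv2.imread("pics/p_thick.png"),cv2.imread("pics/p_thick2.png")]),None,fx=5,fy=5))
```

```text
(array([ 0.63015613, -0.00626479]), 0.07468418884277343, 0.04943399047851563, np.float64(0.10866121688822017))
None
```

View pics/pp.png

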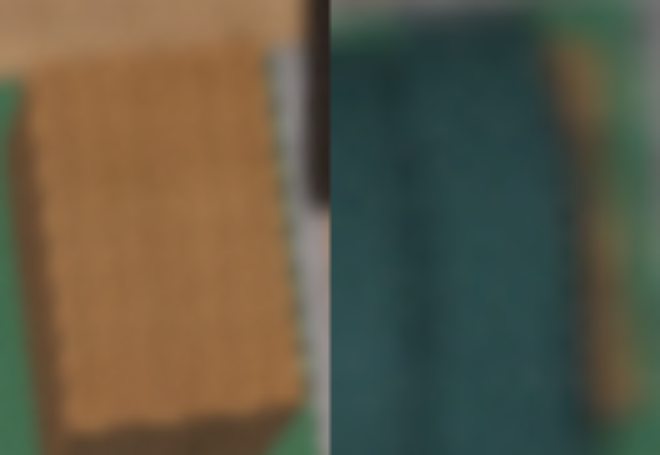

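The brown block is at (.630,-.006), 4 mm from the sample centre, so step 1 holds. Next is the batten.

Run:
```python
from h import *
H=np.pi/2
pick((.4995,.3331),-.037+H,.004,70)
print(np.round(bot.current_joints(),2),bot.solve_ik([.6215,.0801,.16],down(.122)))
place((.6215,.0801),.122,.004+.056+.001)
bot.reach([.5,.09,.33],down(H))
cw=bot.camera_info("wrist"); w=bot.get_image("wrist")
np.savez("w3.npz",**cw); cv2.imwrite("pics/w3.png",w[:,:,::-1])
im=w[:,:,::-1].copy()
print([np.round(x,4) for x in measure(cw,im,(.6215,.08),(8,30,190),(28,90,255),.080,True,half=(.1,.24),debug="pics/p_bat.png")],bot.current_clock())
```

```text
pick width 0.51062546279623 force 73.06617379188538 Fz [-0.8  0.8  5.5]
lifted width 0.509424644146033 t 21.05
[ 0.47  0.43  1.59 -0.    1.12 -1.06] [ 1.80010087e-02  4.64025124e-01  1.52970965e+00 -4.44089210e-16
  1.14785788e+00 -1.03998991e-01]
placing F [ 0.5  0.6 -2.3] [0.6214 0.08   0.0608]
t 24.4917
[array([0.6265, 0.0825]), np.float64(0.4006), np.float64(0.0547), np.float64(-1.4499)] 25.825
```

View pics/w3.png

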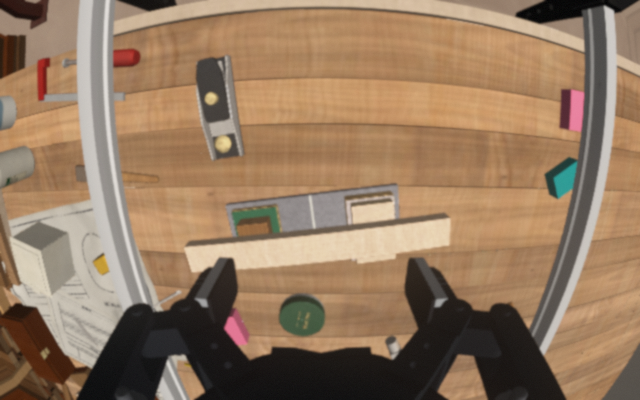

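The batten bridges both blocks: it runs from (188,255) to (448,230), 121 mrad off, with its middle ~(.6215,.082). The mask included the thin block's end. Next is a closer look at the plane with the wrist camera above it.

Run:
```python
from h import *
H=np.pi/2
c=dict(np.load("w0.npz")); o,d=rays(c,[[320,200]],True); off=(o-[.5,.09,.3])[:2]; print("cam",o,"sees",cast(c,[[320,200]],.036,True))
p=np.array([.424,-.062])-off; print("go",p)
bot.reach([*p,.25],down(H))
cw=bot.camera_info("wrist"); w=bot.get_image("wrist"); im=w[:,:,::-1].copy()
np.savez("w4.npz",**cw); cv2.imwrite("pics/w4.png",im)
print(np.round(-cw["R"].T@cw["t"],3))
o=rectify(cw,im,.036,.32,.52,-.14,.02,.4,True); cv2.imwrite("pics/plane2.png",o)
```

```text
cam [0.41901509 0.09108048 0.44197047] sees [[0.55459719 0.09019736 0.036     ]]
go [ 0.50498491 -0.06308048]
[ 0.424 -0.062  0.392]
```

View pics/plane2.png

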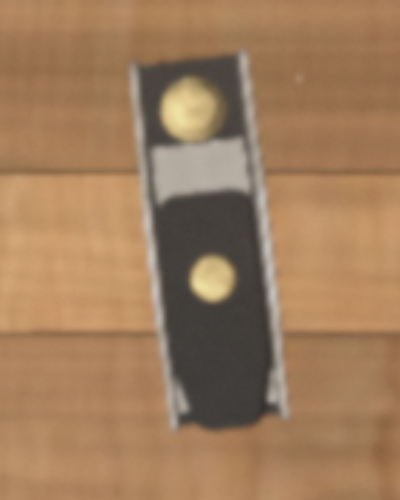

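The plane's outline corners are (131,66), (245,52), (289,416) and (174,430), which puts its centre at (.4236,-.064) and its axis at 0.119 rad. The knobs agree.

Run:
```python
from h import *
H=np.pi/2
pick((.4236,-.064),.119+H,.009,110,up=.2)
place((.6215,.0801),.122,.009+.080+.001,up=.22)
bot.reach([.60,.085,.36],down(H))
cw=bot.camera_info("wrist"); w=bot.get_image("wrist"); im=w[:,:,::-1].copy()
np.savez("w5.npz",**cw); cv2.imwrite("pics/w5.png",im); cv2.imwrite("pics/fin.png",rectify(cw,im,.080,.52,.72,-.15,.31,.6,True))
print(bot.current_clock())
```

```text
pick width 0.5607014487282372 force 113.34328522905707 Fz [-1.3  0.9 12.6]
lifted width 0.5677854499143749 t 29.95
placing F [ 0.3  0.1 -4.5] [0.6216 0.0801 0.09  ]
t 34.175
35.525
```

View pics/fin.png

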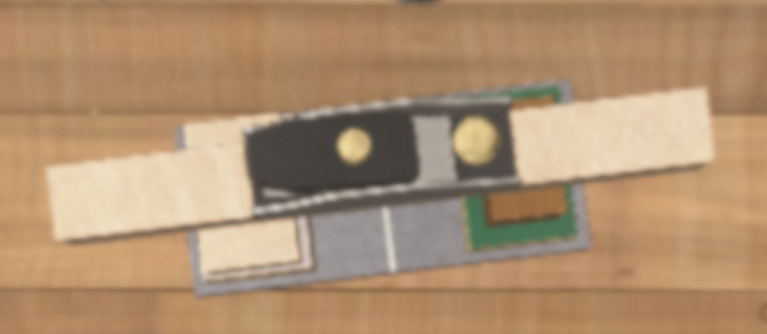

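The final view shows the batten from (53,205) to (710,124), with its middle at (.621,.081) against the board's (.6215,.080). The plane is upright and centred at about (383,160), aligned with the batten, so I hand it in.

Run:
```python
from h import *
bot.sleep(.5); print(bot.sign_off())
```

```text
the job is handed in; nothing more can be done
None
```

I handed the job in at about 36 s with both blocks, the batten and the plane in place; my last camera checks put each within tolerance, but the hand-in returned no verdict.

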